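Unclip the storage box cover and put it in the drying stand

ROBOT

A 7-joint arm with a two-finger parallel gripper is mounted at the origin on the work surface. World frame = base frame: x ahead of the robot, y to its left, z up, the work surface at z = 0. Lengths are in m, angles in rad, forces in N, time in s.
With the tool pointing down it reaches from about 0.4 to 0.85 m from the base axis. Payload 4.5 kg.
Tool frame: the origin (TCP) lies at the very end of the fingers, on their centre line; the grasp point (between the pads) lies 19 mm behind it; z points along the fingers, y is the line along which they close (so a half turn about z gives the same grasp; the last joint's range is limited). The gripper opens to 88 mm and grips with 3 to 60 N. Pads are 18 mm wide; open, the fingers measure 123 mm over their backs; the gripper's body (75 mm by 187 mm) begins 45 mm behind the grasp point.
Start: joints at [1.201, 0.689, -0.195, 1.565, 0.157, 0.902, -0.215], TCP at [0.246, -0.575, 0.239] pointing down, gripper open.
Joint ranges: [-3.01, 3.01], [-0.46, 2.08], [-1.47, 1.51], [0.13, 2.56], [-1, 4.14], [0.04, 2.09], [-2.66, 2.66]. Speed limits (rad/s): [2.57, 2.57, 3.14, 3.14, 3.14, 3.14, 3.14].

INTERFACE

Orientations are given as a unit quaternion [x, y, z, w].
In Python, from plant import r, optics gives the robot as it stands.
- The arm moves only by the tool servo_tool, never from a script. Its arguments are lists of equal length, an entry for each row: "translation": the shift along the tool's x, y, z in m, a list of three; "turn": the turn, a rotation vector about the tool's x, y, z in rad, a list of three. In form: {"translation": [[dx, dy, dz], ...], "turn": [[rx, ry, rz], ...]}. A call has 1 to 10 rows; each row shifts and turns the commanded pose from where the row before left it, along the tool's axes as they then stand; what a row does not reach is not made up. A row lasts 1/8 s, in which the tool goes at most 62.5 mm and 10.7 degrees, less where a joint would pass 70% of its speed; a pose out of reach is approached as far as the arm can. A call is refused whole if a number of a shift passes 0.0625 or a number of a turn 0.188, either way. A call with a gripper value outside its range is refused whole. "grip" is the opening, from 0 (shut) to 1 (fully open), set as the call begins (left out, the last holds). The fingers move at their own pace and stop on an object; "grip_force" is the grip in N (left out, the last holds). Time passes only in rows, so rows that do not move let the fingers close. It gives the time, the measured TCP pose, the force, the opening and the grip force at its end, in the units of the state.
- r.get_state(): the state, without advancing time (a new reading comes with each control period).
- optics.snapshot(name): name is "scene" or "top"; returns a dict with "img" (420x560x3 uint8, red, green, blue), "z_map" (420x560 float32, m along the optical axis (not along the pixel's ray), 0 where there is no reading), "mtx" (3x3 intrinsics, pixels), "k1" (the pictures are not rectified: a ray, as slopes to the right and down, at radius r is drawn at 1 + k1 r^2 times it, then the intrinsics apply), "R" (3x3) and "t" (3): a world point X has camera coordinates R X + t. Camera axes: x right, y down, z forward; pixel columns grow to the right and rows downward; lengths in m; the calibration is good to about 2 mm. A picture is of the moment at which its call begins.
- r.finish_job(): hands the job in; it is judged then, once.
The state is a dict: "clock": time; "q": joint angles; "qd": joint speeds; "joint_torque": joint torques, N m; "tool_pos": TCP position; "eef_rot": TCP orientation; "contact_force": force on the tool from outside, world axes, zero at the start; "moment": the same for the moment, N m; "opening": opening from 0.0 (shut) to 1.0 (fully open); "finger_force": force on a finger pad.
Only numpy, scipy, OpenCV 4.12 (cv2) and the standard library are available. Lean on these libraries where they do the work, as an engineer would, in place of code of your own. Each camera call takes 0.05 s, during which the arm holds its last target. There are 200 camera calls.

TASK

Open the long white storage box: press the two side tabs of its grey cover together and lift the cover off, leaving the box standing on the table. Lay the cover flat on the small cutting board and let go, then pick it up again by the rib on its top, tabs unpressed, and put it in the sloping drying stand, right side up with its length along the slope, lying on the bed between the cheeks with its low end against the lip. Let go, and leave everything else on the table where it is.

Things in the scene. Friction and masses are not known exactly. Their poses are not given: they have to be found in the camera images.
- box: the long white ceramic storage box, loose, open-topped, outside 150 (x) x 60 (y) x 70 mm (z), walls 4 mm, 0.5 to 0.85 kg; origin at the centre of its underside, z up. Inside the middle of each long wall is a ledge under which the cover's hooks catch.
- cover: grey plastic clip-on cover of the box, 0.1 to 0.2 kg; plate 150 (x) x 60 (y) x 6 mm. Origin: centre of the plate's underside, which lies on the box's rim, 70 mm above the box's origin; z up; a half turn about z looks the same. End skirts (x = +-67 mm, 48 mm wide) reach z = -20 mm: laid down, it stands level on them. Lift 25 mm straight up to clear the box.
- rib (a point): middle of the rib across the top of the cover (cover frame 0, 0, 20 mm): 10 mm thick (x), 34 mm long (y), from z = 6 to 30 mm; to be gripped along the cover's x. The plate's top lies at z = 6 mm beside it.
- tab_a_face (a point): middle of the outer face of the spring tab on the cover's +y long side (cover frame 0, 34, 19 mm). The tab is 30 mm wide (x) and stands from z = 6 to 32 mm. The tabs' outer faces are 68 mm apart at rest, 52 mm when both are fully in. Pressed in, the faces pass inside the plate's edge (y = 30 mm, top at z = 6 mm), so keep fingertips above z = 6 mm.
- tab_b_face (a point): the same on the tab of the cover's -y long side (cover frame 0, -34, 19 mm).
- tab_a (a joint): travel of the +y tab: 0 at rest, 0.008 m fully pressed in (towards the cover's middle); its hook leaves the box's ledge beyond about 0.0035 m. Spring: 4 N to start, 8 N fully in; it springs back when let go. Unless both are pressed, the hooks hold, and pulling lifts box and all.
- tab_b (a joint): the same for the tab on the cover's -y side.
- board: small light-wood cutting board, fixed, 170 (x) x 150 (y) x 12 mm; origin at the centre of its underside.
- bed: sloping bed (156 mm long) of the wooden drying stand, fixed. Origin: middle of its upper surface, 50 mm above the table; x points up the slope, z is the bed's normal, 30 degrees from vertical, leaning to the stand's front (robot's side, give or take its yaw). A cover put away lies on its skirts, length along the slope: its origin is then near (0, 0, 20 mm) in this frame.
- lip (a point): foot of the inner face of the lip across the low end of the bed (bed frame -69, 0, 0 mm); the lip is 14 mm high. The end skirt of the cover comes to rest against it.
- cheek (a point): top of the inner face of the cheek on the bed's +y side (bed frame 0, 39, 50 mm); a like one is at y = -39 mm. The cheeks are 110 mm long (x), 8 mm thick and 50 mm high above the bed: room for the cover (68 mm over its tabs), hardly for fingers outside the tabs.
- mill_a: dark wooden pepper mill, 48 mm diameter, 147 mm tall, standing loose; origin at the centre of its foot. Bystander.
- mill_b: second dark wooden mill, same as the first, standing loose; origin at the centre of its foot. Bystander.
- ramekin: small white ceramic bowl, 68 mm across, 36 mm tall; origin at the centre of its underside. Bystander.
- spoon: spoon with a steel bowl and a wooden handle, 180 mm long, lying on the table; origin under its middle. Bystander.
- butter: white butter box 114 x 79 mm, 68 mm tall, with a grey top that has a single round knob (reaching 86 mm) and no tabs; origin at the centre of its underside. Bystander, not the box to open.
- mug: white mug, 76 mm across, 90 mm tall, standing; origin at the centre of its underside. Bystander.
Things that resemble listed ones, but are neither listed nor needed, are in the scene too. Several things have the shape of the board; the one meant has the colours described above.

How it is judged:
On the way, in this order (a step that is already met when the one before it is completed fails the run):
1. both tabs are pressed in (over 4 mm) while the cover still sits on the box (value of joint each of tab_a, tab_b above 0.004 m and x of cover in the frame of box between -0.006 and 0.006 m and y of cover in the frame of box between -0.006 and 0.006 m and z of cover in the frame of box between 0.066 and 0.074 m), for 0.1 s.
2. the cover lies flat on the cutting board, right side up, let go and at rest (x of cover in the frame of board between -0.06 and 0.06 m and y of cover in the frame of board between -0.06 and 0.06 m and z of cover in the frame of board between 0.026 and 0.038 m and angle between cover's own z axis and vertical below 0.1 rad and contact force between the fingers and cover below 0.2 N and linear speed of cover below 0.02 m/s and value of joint each of tab_a, tab_b below 0.002 m), for 0.2 s.
3. the cover is raised clear of the board with its tabs unpressed (z of cover in the frame of board above 0.05 m and value of joint each of tab_a, tab_b below 0.002 m), for 0.1 s.
At the end, for the whole second after the job is handed in: The cover lies right side up on the stand's bed (within 7 degrees), length along the slope, its origin within 12 mm of the bed's middle line and its low end within 10 mm of the lip, tabs out, let go and at rest; the box stands upright on the table (x of cover in the frame of bed between -0.008 and 0.01 m and y of cover in the frame of bed between -0.012 and 0.012 m and z of cover in the frame of bed between 0.014 and 0.026 m and angle between the z axis of cover and the z axis of bed, either way round below 0.12 rad and angle between cover's own z axis and vertical below 0.8 rad and angle between the x axis of cover and the x axis of bed, either way round below 0.15 rad and contact force between the fingers and cover below 0.2 N and linear speed of each of cover, box below 0.02 m/s and value of joint each of tab_a, tab_b below 0.002 m and angle between box's own z axis and vertical below 0.1 rad and height (world z) of box below 0.01 m); the robot touches nothing.
It fails at once if the box is lifted or tipped, or pushed more than 60 mm (height (world z) of box above 0.02 m or angle between box's own z axis and vertical above 0.35 rad or distance of box from where it was at the start of the episode above 0.06 m).
It fails at once if a bystander is moved more than 30 mm (distance of any of mill_a, mill_b, ramekin, spoon, butter, mug from where it was at the start of the episode above 0.03 m).
It also fails if it takes over 66 s, if anything falls off the work surface, if the arm or the gripper's body presses on something with over 40 N, if the wrist force passes 120 N, or if a joint passes its speed limit or range.

## Working session

There is one attempt and no reset: what is moved stays moved. The work goes in short steps, Python scripts to look and compute and a tool call to move; the robot and the scene stay as the last step left them, time stands still between calls to the robot, and variables do not carry over. Pictures are saved under pics/ and viewed, at most 10 in all, crops included, and the job is handed in when it is done.

Besides the shell and the picture viewer there is one more tool, called after "Call:" by a JSON object that holds its "api" and its "payload", one argument or row to a line. servo_tool: Moves the arm, as the interface text tells. Its arguments: {"type":"object","properties":{"translation":{"type":"array"},"turn":{"type":"array"},"grip":{"type":"number"},"grip_force":{"type":"number"}},"required":["translation","turn"]}

```bash
mkdir -p pics; cat > h.py <<'E'
import numpy as np, cv2
from plant import r, optics
from scipy.spatial.transform import Rotation as Ro
def world(s):
    "HxWx3 map of world points"
    h,w=s["z_map"].shape; K=np.array(s["mtx"]); k=s["k1"]
    u,v=np.meshgrid(np.arange(w),np.arange(h))
    d=np.stack([(u-K[0,2])/K[0,0],(v-K[1,2])/K[1,1]],-1); a=d.copy()
    for _ in range(10): a=d/(1+k*(a**2).sum(-1,keepdims=True))
    z=s["z_map"][...,None]; c=np.concatenate([a*z,z],-1)
    W=(c-np.array(s["t"]))@np.array(s["R"]); W[s["z_map"]==0]=np.nan
    return W
E
python3 - <<'E'
from h import *
for n in("scene","top"):
    s=optics.snapshot(n); np.savez(n+".npz",**s); cv2.imwrite(f"pics/{n}0.png",cv2.resize(s["img"][...,::-1],(784,588)))
    print(n,s["mtx"],s["k1"],-np.array(s["R"]).T@s["t"])
print(r.get_state())
E
```

```text
scene [[512.25266521   0.         285.15242935]
 [  0.         512.25266521 206.18057863]
 [  0.           0.           1.        ]] -0.06979399095703234 [1.13094787 0.53519487 1.21436738]
top [[448.61001228   0.         274.93639082]
 [  0.         448.61001228 201.62214139]
 [  0.           0.           1.        ]] -0.05082955258952785 [0.28749905 0.0057316  1.6028804 ]
{'clock': 0.1, 'q': array([ 1.20082889,  0.68986908, -0.19453632,  1.56623531,  0.1572923 ,
        0.90250885, -0.21509373]), 'qd': array([ 3.66027194e-05, -1.22928876e-03, -1.41501015e-03, -1.66651700e-03,
       -9.37188644e-04, -5.25626570e-04, -1.63513137e-03]), 'joint_torque': array([-4.15287155e-03, -5.28508186e+01, -1.27160333e+00, -1.53836560e+01,
       -5.25280042e-02,  2.06328557e-03,  3.58942009e-05]), 'tool_pos': array([ 0.24529966, -0.5742335 ,  0.23801127]), 'eef_rot': array([ 9.79681276e-01,  2.00559051e-01, -2.15592324e-04, -7.85807428e-04]), 'contact_force': array([ 0.10768658,  0.06278652, -0.52844755]), 'moment': array([-0.01360778,  0.04163216, -0.01854558]), 'finger_force': 0.0, 'opening': 0.9978968739547233}
```

View pics/scene0.png

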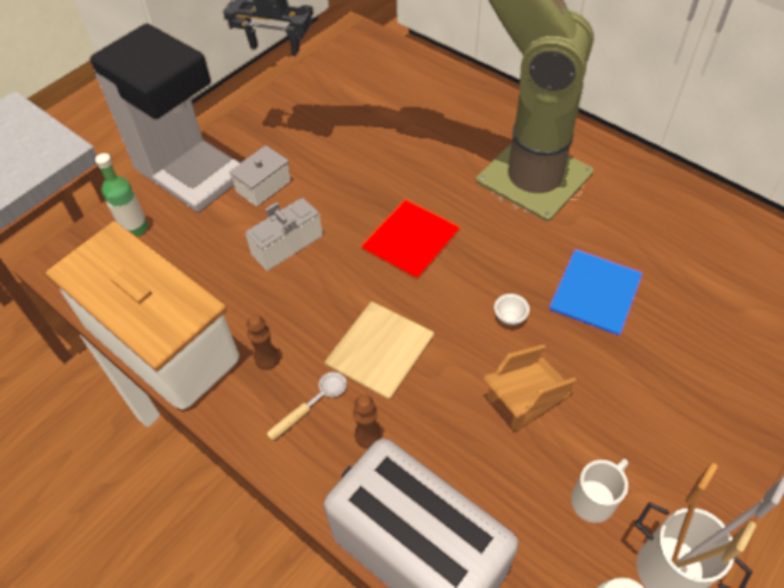

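View pics/top0.png

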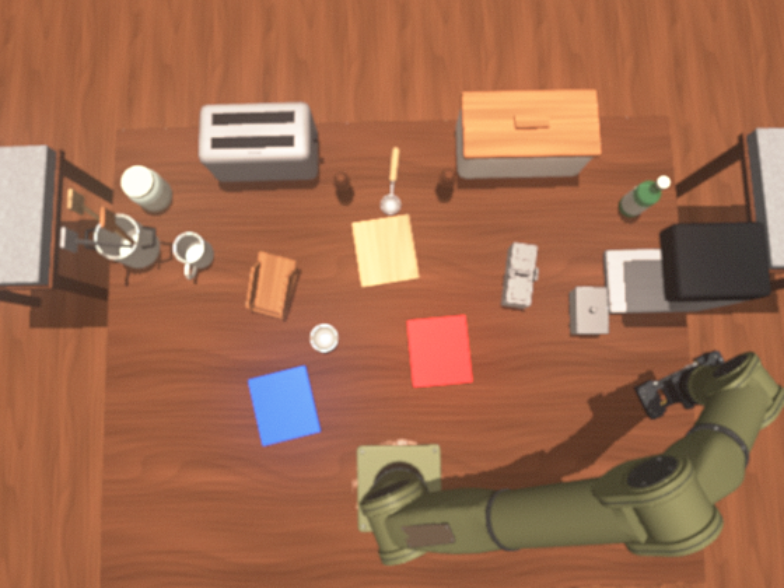

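The long box with a grey cover could be mistaken for:
- the tabbed box at scene (285,232) / top (520,275)
- the butter box with a knob at scene (262,175) / top (590,310)
- the big wooden-lidded bin at scene (140,300)

The tabbed box fits the description. For the board, the light-wood one at scene (380,348) / top (386,250) fits; the red one at (410,238) and the blue one at (596,290) are decoys. The stand is at scene (528,385) / top (272,284).

```bash
python3 - <<'E'
from h import *
P=[];C=[]
for n in("scene","top"):
    s=dict(np.load(n+".npz")); W=world(s); P.append(W.reshape(-1,3)); C.append(s["img"].reshape(-1,3))
    np.save(n+"W.npy",W)
    for (u,v) in {"scene":[(285,232),(380,348),(528,390)],"top":[(520,275),(386,250),(272,284)]}[n]:
        print(n,W[int(v/1.4),int(u/1.4)].round(4))
    if n=="scene": a=cv2.resize(s["img"][130:200,165:240],(400,373),interpolation=2); b=cv2.resize(s["img"][240:310,340:415],(400,373),interpolation=2)
    else: c=cv2.resize(s["img"][165:235,335:410],(400,373),interpolation=2)
cv2.imwrite("pics/crop.png",np.hstack([a,b])[...,::-1])
for k,n in enumerate(("scene","top")):
    Q=P[k]
    for nm,cx,lo,hi,rad in [("box",P[1].reshape(420,560,3)[196,371],.068,.082,.11),("board",P[1].reshape(420,560,3)[178,275],.006,.018,.13)]:
        m=(np.hypot(*(Q[:,:2]-cx[:2]).T)<rad)&(Q[:,2]>lo)&(Q[:,2]<hi)
        (x,y),(w,h),a=cv2.minAreaRect(Q[m][:,:2].astype(np.float32)*1000); print(n,nm,m.sum(),x,y,w,h,a,np.median(Q[m][:,2]))
E
```

```text
scene [ 0.5362 -0.2803  0.0826]
scene [0.5945 0.0253 0.0071]
scene [0.5154 0.3135 0.0549]
top [ 0.5125 -0.3072  0.0768]
top [0.5951 0.0222 0.0137]
top [0.5087 0.3074 0.0523]
scene box 720 517.820068359375 -308.1143493652344 69.95838928222656 152.33218383789062 77.97398376464844 0.07356936195967675
scene board 2612 616.4804077148438 29.756118774414062 212.743896484375 151.0037384033203 7.769928455352783 0.009376411686925198
top box 659 516.2186279296875 -309.4250793457031 64.42694854736328 151.38470458984375 79.95537567138672 0.07662273318174279
top board 1901 597.1524658203125 18.676177978515625 253.4615936279297 243.2715606689453 38.28351593017578 0.01191994697208541
```

View pics/crop.png

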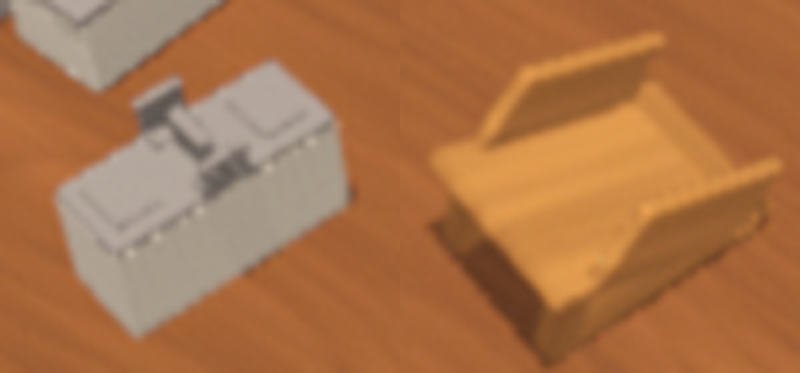

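The left crop confirms the box: a long white body with a grey cover, two tabs at (160,105) and (225,170), and a rib between them at (190,135). The right crop shows the stand, with its lip at (690,130) on the robot's side and its cheeks left and right.

```bash
cat > fit.py <<'E'
from h import *
from scipy.optimize import minimize
def rect(Q,L,Wd,x0):
    "pose (x,y,yaw) of LxWd rectangle: hugging the points"
    def f(p):
        c,s=np.cos(p[2]),np.sin(p[2]); d=Q-p[:2]; u=abs(d@[c,s])-L/2; v=abs(d@[-s,c])-Wd/2
        return np.minimum(np.maximum(np.maximum(u,v),0),.008).mean()*1e3
    best=min((minimize(f,[x0[0]+a,x0[1]+b,x0[2]+g],method="Nelder-Mead",options=dict(xatol=1e-5,fatol=1e-6,initial_simplex=np.array(x0)+np.array([[a,b,g],[a+.01,b,g],[a,b+.01,g],[a,b,g+.1]]))) for a in(-.004,.004) for b in(-.004,.004) for g in(-.05,.05)),key=lambda o:o.fun)
    return best.x.round(4),round(best.fun,4)
E
python3 - <<'E'
from fit import *
for n in("scene","top"):
    W=np.load(n+"W.npy").reshape(-1,3); im=np.load(n+".npz")["img"].reshape(-1,3).astype(int)
    d=lambda c,R:np.hypot(W[:,0]-c[0],W[:,1]-c[1])<R
    m=d((.517,-.309),.11)&(W[:,2]>.066)&(W[:,2]<.084); Q=W[m]; print(n,"cover",rect(Q[:,:2],.15,.06,(.517,-.309,-.19)),np.median(Q[:,2]))
    m=d((.517,-.309),.06)&(W[:,2]>.09); H=W[m]; yw=-.19; L=(H[:,:2]-[.517,-.309])@np.array([[np.cos(yw),-np.sin(yw)],[np.sin(yw),np.cos(yw)]])
    for lo,hi in((-.06,-.02),(-.015,.015),(.02,.06)):
        k=(L[:,1]>lo)&(L[:,1]<hi); print("  tab/rib",k.sum(),L[k].mean(0).round(4) if k.any() else "",H[k,2].max() if k.any() else "")
    m=d((.595,.024),.13)&(abs(W[:,2]-.011)<.009)&(im[:,1]>140)&(im[:,0]>im[:,2]+20); print(" board",rect(W[m][:,:2],.17,.15,(.595,.024,.1)),m.sum(), rect(W[m][:,:2],.15,.17,(.595,.024,.1)),np.median(W[m][:,2]))
    m=d((.51,.31),.055)&(W[:,2]>.02)&(W[:,2]<.09); Q=W[m]
    for i in range(6):
        c=Q.mean(0); nn=np.linalg.svd(Q-c)[2][2]; nn*=np.sign(nn[2]); e=abs((Q-c)@nn); Q=Q[e<max(.003,2*e.std())] if i<5 else Q
    print(" bed n",nn.round(3),"tilt",np.degrees(np.arccos(nn[2])),"yaw",np.arctan2(-nn[1],-nn[0]),"c",c,len(Q),e.std())
    # bed frame coords of everything near
    x=np.array([0,0,1])-nn*nn[2]; x/=np.linalg.norm(x); F=np.stack([x,np.cross(nn,x),nn],1)
    m=d((.51,.31),.13)&(W[:,2]>.012); B=(W[m]-c)@F; np.savez(n+"bed.npz",B=B,F=F,c=c)
    hi=B[B[:,2]>.046]; print("  cheeks y hist",np.histogram(hi[:,1],bins=np.arange(-.07,.071,.005)))
    k=(abs(B[:,1])<.025)&(abs(B[:,2])<.005); print("  bed x range",np.percentile(B[k,0],[0,1,99,100])); k=(abs(B[:,1])<.025)&(B[:,2]>.009)&(B[:,2]<.03)&(abs(B[:,0])<.1); print("  lip",k.sum(),B[k][:,0].min() if k.any() else 0,B[k][:,0].max() if k.any() else 0)
    for yy in(-1,1):
        k=(B[:,2]>.02)&(B[:,1]*yy>.02)&(B[:,2]<.055)
        if k.sum()>20: print("  cheek",yy,k.sum(),"y pct",np.percentile(B[k,1],[2,10,50,90,98]).round(4),"slope",np.polyfit(B[k,0],B[k,1],1).round(4),"x pct",np.percentile(B[k,0],[2,98]))
E
```

```text
scene cover (array([ 0.5176, -0.308 , -0.1733]), np.float64(0.1473)) 0.07349446076981997
  tab/rib 31 [ 0.0003 -0.03  ] 0.10402120899534853
  tab/rib 29 [0.0012 0.0009] 0.09987089286524131
  tab/rib 36 [-0.0003  0.0324] 0.10448537345135075
 board (array([0.5965, 0.0265, 0.1481]), np.float64(0.326)) 2987 (array([0.5987, 0.0278, 0.1143]), np.float64(0.8293)) 0.00896974743055901
 bed n [-0.483  0.108  0.869] tilt 29.654866162885934 yaw -0.22073534938971118 c [0.51370251 0.30093022 0.0551417 ] 606 0.0007305806587663911
  cheeks y hist (array([ 0,  0,  0,  0,  0,  8, 33, 41,  3,  0,  0,  0,  0,  0,  0,  0,  0,
        0,  0,  0,  0,  0,  5, 39, 37,  1,  0,  0]), array([-7.00000000e-02, -6.50000000e-02, -6.00000000e-02, -5.50000000e-02,
       -5.00000000e-02, -4.50000000e-02, -4.00000000e-02, -3.50000000e-02,
       -3.00000000e-02, -2.50000000e-02, -2.00000000e-02, -1.50000000e-02,
       -1.00000000e-02, -5.00000000e-03,  5.55111512e-17,  5.00000000e-03,
        1.00000000e-02,  1.50000000e-02,  2.00000000e-02,  2.50000000e-02,
        3.00000000e-02,  3.50000000e-02,  4.00000000e-02,  
[... 1322 characters left out ...]
000000e-02, -1.50000000e-02,
       -1.00000000e-02, -5.00000000e-03,  5.55111512e-17,  5.00000000e-03,
        1.00000000e-02,  1.50000000e-02,  2.00000000e-02,  2.50000000e-02,
        3.00000000e-02,  3.50000000e-02,  4.00000000e-02,  4.50000000e-02,
        5.00000000e-02,  5.50000000e-02,  6.00000000e-02,  6.50000000e-02,
        7.00000000e-02]))
  bed x range [-0.07833158 -0.07595513  0.0746957   0.0764172 ]
  lip 35 -0.08421065306688376 -0.0723623148601482
  cheek -1 124 y pct [-0.0535 -0.0526 -0.049  -0.0438 -0.0411] slope [-0.0579 -0.0487] x pct [-0.07601071  0.04768086]
  cheek 1 133 y pct [0.0322 0.0338 0.0372 0.0419 0.0447] slope [-0.051   0.0376] x pct [-0.05440621  0.05270875]
```

```bash
cat > goto.py <<'E'
import sys; from h import *
# args: x y z yaw(theta of tool x, tool down) [tilt]
def target(th,tilt=0):
    x=np.array([np.cos(th),np.sin(th),0]); z=np.array([0,0,-1.]); return np.stack([x,np.cross(z,x),z],1)
def rel(p,R):
    s=r.get_state(); A=Ro.from_quat(s["eef_rot"]).as_matrix()
    print("clock",round(s["clock"],2),"pos",s["tool_pos"].round(4),"q",s["q"].round(2),"open",round(s["opening"],3),"F",s["contact_force"].round(2),s["finger_force"])
    print("turn now",Ro.from_matrix(A.T@R).as_rotvec().round(4),"shift before turn",(A.T@(p-s["tool_pos"])).round(4),"after turn",(R.T@(p-s["tool_pos"])).round(4))
if __name__=="__main__":
    a=list(map(float,sys.argv[1:])); rel(np.array(a[:3]),target(a[3]))
E
python3 - <<'E'
from h import *
# stand with cheek-derived yaw
for n in("scene","top"):
    z=np.load(n+"bed.npz"); B,F,c=z["B"],z["F"],z["c"]; W=B@F.T+c; res=[]
    for t in range(8):
        if t==0: yaw=-.29
        x=np.array([np.cos(yaw)*np.cos(np.pi/6),np.sin(yaw)*np.cos(np.pi/6),.5]); y=np.array([-np.sin(yaw),np.cos(yaw),0]); G=np.stack([x,y,np.cross(x,y)],1)
        b=(W-[.51,.305,.05])@G; k=(abs(b[:,1])<.025)&(abs(b[:,0])<.05)&(abs(b[:,2])<.03); z0=np.median(b[k,2]); b[:,2]-=z0
        sl=[];mid=[]
        for s in(-1,1):
            k=(b[:,2]>.042)&(b[:,2]<.058)&(b[:,1]*s>.02)&(b[:,1]*s<.07); p=np.polyfit(b[k,0],b[k,1],1); sl.append(p[0]); mid.append(np.polyval(p,0))
        yaw+=np.mean(sl)/np.cos(np.pi/6)*.7
    k=(abs(b[:,1]-np.mean(mid))<.025)&(abs(b[:,2])<.004); l=(abs(b[:,1]-np.mean(mid))<.025)&(b[:,2]>.01)&(b[:,2]<.02)&(b[:,0]<-.04)
    ybed=np.mean(mid); print(n,"yaw",yaw,"slopes",sl,"mids",mid,"z0",z0,"xr",np.percentile(b[k,0],[.5,99.5]),"lip",np.percentile(b[l,0],[2,98]) if l.any() else 0)
    x0=np.percentile(b[k,0],99.5)-.078; print("  origin est(from top end)",np.array([.51,.305,.05])+G@[x0,ybed,z0])
E
python3 goto.py .517 -.309 .18 -.172
```

```text
scene yaw -0.29004247940316946 slopes [np.float64(0.0007142104757192868), np.float64(-0.000714226308596605)] mids [np.float64(-0.039941847014804674), np.float64(0.045195761418907174)] z0 0.00222996413548795 xr [-0.07709544  0.07560391] lip [-0.08502492 -0.07164311]
  origin est(from top end) [0.50769448 0.30842957 0.05073316]
top yaw -0.2803629712366979 slopes [np.float64(-0.0037016906374790944), np.float64(0.003702065941002359)] mids [np.float64(-0.045660682497705385), np.float64(0.04053535930274282)] z0 0.003010519173176634 xr [-0.07596579  0.07570931] lip [-0.0823203  -0.07177795]
  origin est(from top end) [0.50593807 0.30350284 0.05146184]
clock 0.1 pos [ 0.2453 -0.5742  0.238 ] q [ 1.2   0.69 -0.19  1.57  0.16  0.9  -0.22] open 0.998 F [ 0.11  0.06 -0.53] 0.0
turn now [-0.0016  0.0006  0.5759] shift before turn [ 0.3541 -0.137   0.0582] after turn [ 0.2223 -0.3078  0.058 ]
```

Call:
{"api": "servo_tool", "payload": {
  "translation": [
    [0,0,0],
    [0,0,0],
    [0,0,0],
    [0,0,0],
    [0.02,-0.03,0],
    [0.03,-0.042,0],
    [0.03,-0.042,0],
    [0.03,-0.042,0],
    [0.03,-0.042,0],
    [0.03,-0.042,0]
  ],
  "turn": [
    [0,0,0.144],
    [0,0,0.144],
    [0,0,0.144],
    [0,0,0.144],
    [0,0,0],
    [0,0,0],
    [0,0,0],
    [0,0,0],
    [0,0,0],
    [0,0,0]
  ],
  "grip": 1
}}

```text
clock: 1.35
tool_pos: [0.4551, -0.366, 0.2384]
eef_rot: [0.996, -0.086, -0.0, -0.0]
contact_force: [0.7, -0.9, 1.1]
opening: 1.0
finger_force: 0.0
```

```bash
python3 goto.py .517 -.309 .18 -.172
```

```text
clock 1.35 pos [ 0.4551 -0.366   0.2384] q [ 0.6   0.63  0.01  1.7  -0.    0.81 -1.14] open 1.0 F [ 0.74 -0.88  1.06] 0.0
turn now [-0.0002  0.0006 -0.0002] shift before turn [ 0.0513 -0.0667  0.0584] after turn [ 0.0513 -0.0667  0.0584]
```

Call:
{"api": "servo_tool", "payload": {
  "translation": [
    [0.017,-0.022,0],
    [0.017,-0.022,0.02],
    [0.017,-0.023,0.04],
    [0,0,0.03],
    [0,0,0.01],
    [0,0,0]
  ],
  "turn": [
    [0,0,0],
    [0,0,0],
    [0,0,0],
    [0,0,0],
    [0,0,0],
    [0,0,0]
  ]
}}

```text
clock: 2.1
tool_pos: [0.5153, -0.3106, 0.1385]
eef_rot: [0.996, -0.086, -0.001, 0.0]
contact_force: [0.6, -0.3, 0.1]
opening: 0.999
finger_force: 0.0
```

```bash
python3 goto.py .517 -.309 .081 -.172; python3 - <<'E'
from h import *
o=[]
st=r.get_state(); A=Ro.from_quat(st["eef_rot"]).as_matrix()
for n in("scene","top"):
    s=optics.snapshot(n); R,t,K=np.array(s["R"]),np.array(s["t"]),np.array(s["mtx"])
    im=s["img"][...,::-1].copy()
    c=R@[.517,-.309,.08]+t; a=c[:2]/c[2]; a*=1+s["k1"]*(a@a); u,v=(K[:2,:2]@a+K[:2,2]).astype(int)
    o.append(cv2.resize(im[v-50:v+40,u-45:u+45],(400,400),interpolation=2))
cv2.imwrite("pics/pre.png",np.hstack(o))
E
```

```text
clock 2.1 pos [ 0.5153 -0.3106  0.1385] q [ 0.46  0.79  0.01  1.73 -0.01  0.62 -1.27] open 0.999 F [ 0.64 -0.3   0.08] 0.0
turn now [ 0.0002  0.001  -0.0012] shift before turn [ 0.0014 -0.0019  0.0575] after turn [ 0.0014 -0.0019  0.0575]
```

View pics/pre.png

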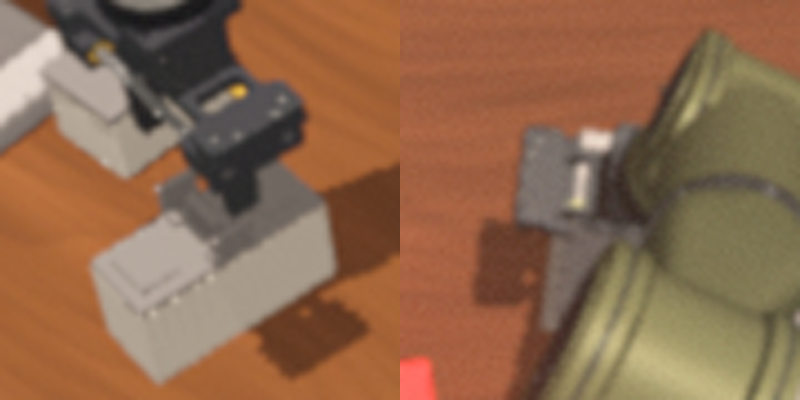

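The left view shows the +y finger tip at (240,205) just outside and above the tab at (225,240). This is consistent with my estimate, so I go down with the small correction.

Call:
{"api": "servo_tool", "payload": {
  "translation": [
    [0.0014,-0.0019,0.01],
    [0,0,0.015],
    [0,0,0.012],
    [0,0,0.01],
    [0,0,0.007],
    [0,0,0],
    [0,0,0]
  ],
  "turn": [
    [0,0,0],
    [0,0,0],
    [0,0,0],
    [0,0,0],
    [0,0,0],
    [0,0,0],
    [0,0,0]
  ]
}}

```text
clock: 3.08
tool_pos: [0.5179, -0.3087, 0.085]
eef_rot: [0.996, -0.086, 0.0, 0.0]
contact_force: [0.0, 0.9, -0.6]
opening: 1.002
finger_force: 0.0
```

Call:
{"api": "servo_tool", "payload": {
  "translation": [
    [0,0,0.002],
    [0,0,0],
    [0,0,0],
    [0,0,0],
    [0,0,0],
    [0,0,0],
    [0,0,0],
    [0,0,0]
  ],
  "turn": [
    [0,0,0],
    [0,0,0],
    [0,0,0],
    [0,0,0],
    [0,0,0],
    [0,0,0],
    [0,0,0],
    [0,0,0]
  ],
  "grip": 0.5,
  "grip_force": 25
}}

```text
clock: 4.08
tool_pos: [0.5176, -0.3099, 0.0834]
eef_rot: [0.996, -0.086, 0.0, 0.001]
contact_force: [-2.3, -3.9, 6.1]
opening: 0.577
finger_force: 25.0
```

Call:
{"api": "servo_tool", "payload": {
  "translation": [
    [0,0,-0.002],
    [0,0,-0.003],
    [0,0,-0.004],
    [0,0,-0.006],
    [0,0,-0.008],
    [0,0,-0.008],
    [0,0,0]
  ],
  "turn": [
    [0,0,0],
    [0,0,0],
    [0,0,0],
    [0,0,0],
    [0,0,0],
    [0,0,0],
    [0,0,0]
  ]
}}

```text
clock: 4.95
tool_pos: [0.5185, -0.308, 0.1147]
eef_rot: [0.996, -0.086, 0.001, -0.0]
contact_force: [0.2, 0.5, -1.7]
opening: 0.581
finger_force: 25.0
```

```bash
python3 goto.py .596 .025 .15 -.172; python3 - <<'E'
from h import *
s=optics.snapshot("scene"); np.savez("l1.npz",**s)
cv2.imwrite("pics/lift.png",cv2.resize(s["img"][100:220,150:270,::-1],(480,480),interpolation=2))
E
```

```text
clock 4.95 pos [ 0.5185 -0.308   0.1147] q [ 0.46  0.82  0.01  1.74 -0.01  0.57 -1.27] open 0.581 F [ 0.15  0.45 -1.75] 24.999818368814886
turn now [-0.0003 -0.0018  0.0005] shift before turn [ 0.0196 -0.3414 -0.0351] after turn [ 0.0194 -0.3414 -0.0353]
```

View pics/lift.png

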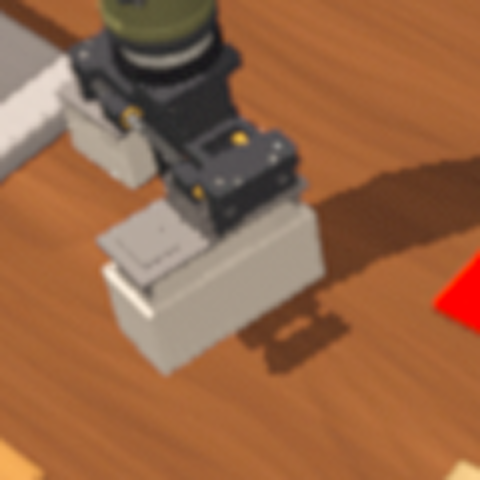

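The cover is off and held at (190,220) in the picture, with the box still standing below it at (215,300).

Call:
{"api": "servo_tool", "payload": {
  "translation": [
    [0,0,-0.025],
    [0,-0.015,-0.022],
    [0.0025,-0.035,0],
    [0.003,-0.045,0],
    [0.003,-0.045,0],
    [0.003,-0.045,0],
    [0.003,-0.045,0],
    [0.003,-0.045,0],
    [0.002,-0.04,0],
    [0,-0.026,0]
  ],
  "turn": [
    [0,0,0],
    [0,0,0],
    [0,0,0],
    [0,0,0],
    [0,0,0],
    [0,0,0],
    [0,0,0],
    [0,0,0],
    [0,0,0],
    [0,0,0]
  ]
}}

```text
clock: 6.25
tool_pos: [0.5952, 0.0288, 0.1611]
eef_rot: [0.996, -0.084, 0.0, -0.001]
contact_force: [0.0, 0.3, -1.6]
opening: 0.58
finger_force: 25.0
```

```bash
python3 goto.py .596 .025 .046 -.172
```

```text
clock 6.25 pos [0.5952 0.0288 0.1611] q [-0.17  0.75  0.09  1.74 -0.1   0.66 -1.77] open 0.58 F [ 0.01  0.29 -1.62] 24.999583151657134
turn now [-0.0023  0.0002  0.004 ] shift before turn [0.0014 0.0039 0.1151] after turn [0.0014 0.0036 0.1151]
```

Call:
{"api": "servo_tool", "payload": {
  "translation": [
    [0,0,0.02],
    [0,0,0.03],
    [0,0,0.025],
    [0,0,0.02],
    [0,0,0.01],
    [0,0,0.004],
    [0,0,0.002],
    [0,0,0]
  ],
  "turn": [
    [0,0,0],
    [0,0,0],
    [0,0,0],
    [0,0,0],
    [0,0,0],
    [0,0,0],
    [0,0,0],
    [0,0,0]
  ]
}}

```text
clock: 7.25
tool_pos: [0.5956, 0.0241, 0.0502]
eef_rot: [0.996, -0.086, 0.0, -0.0]
contact_force: [-0.2, 0.6, -0.8]
opening: 0.585
finger_force: 25.0
```

Call:
{"api": "servo_tool", "payload": {
  "translation": [
    [0,0,0.0015],
    [0,0,0.0015],
    [0,0,0.001],
    [0,0,0]
  ],
  "turn": [
    [0,0,0],
    [0,0,0],
    [0,0,0],
    [0,0,0]
  ]
}}

```text
clock: 7.75
tool_pos: [0.5952, 0.024, 0.0456]
eef_rot: [0.996, -0.086, -0.0, 0.0]
contact_force: [-0.1, 1.0, -1.3]
opening: 0.58
finger_force: 25.0
```

Call:
{"api": "servo_tool", "payload": {
  "translation": [
    [0,0,0.001],
    [0,0,0.001],
    [0,0,0]
  ],
  "turn": [
    [0,0,0],
    [0,0,0],
    [0,0,0]
  ]
}}

```text
clock: 8.12
tool_pos: [0.5953, 0.024, 0.0451]
eef_rot: [0.996, -0.086, 0.0, -0.0]
contact_force: [-3.2, -0.7, 11.1]
opening: 0.584
finger_force: 25.0
```

Call:
{"api": "servo_tool", "payload": {
  "translation": [
    [0,0,-0.001],
    [0,0,0],
    [0,0,0],
    [0,0,0],
    [0,0,0],
    [0,0,0],
    [0,0,0]
  ],
  "turn": [
    [0,0,0],
    [0,0,0],
    [0,0,0],
    [0,0,0],
    [0,0,0],
    [0,0,0],
    [0,0,0]
  ],
  "grip": 1
}}

```text
clock: 9.0
tool_pos: [0.5953, 0.0241, 0.0447]
eef_rot: [0.996, -0.086, 0.0, 0.0]
contact_force: [-0.8, 0.2, 0.5]
opening: 1.0
finger_force: 0.0
```

Call:
{"api": "servo_tool", "payload": {
  "translation": [
    [0,0,-0.01],
    [0,0,-0.025],
    [0,0,-0.03],
    [0,0,-0.03],
    [0,0,0]
  ],
  "turn": [
    [0,0,0],
    [0,0,0],
    [0,0,0],
    [0,0,0],
    [0,0,0]
  ]
}}

```text
clock: 9.62
tool_pos: [0.5971, 0.0241, 0.1426]
eef_rot: [0.996, -0.086, 0.003, -0.0]
contact_force: [-0.0, 0.7, -0.7]
opening: 1.002
finger_force: 0.0
```

```bash
python3 goto.py .5955 .0242 .14 1.399; python3 - <<'E'
from fit import *
s=optics.snapshot("scene"); W=world(s); np.savez("b1.npz",**s)
cv2.imwrite("pics/board.png",cv2.resize(s["img"][170:300,200:330,::-1],(520,520),interpolation=2))
E
```

```text
clock 9.62 pos [0.5971 0.0241 0.1426] q [-0.17  0.78  0.08  1.75 -0.1   0.61 -1.76] open 1.002 F [-0.04  0.68 -0.66] 0.0
turn now [ 0.0033 -0.0053 -1.5714] shift before turn [-0.0016  0.0002  0.0026] after turn [-0.0002 -0.0016  0.0026]
```

View pics/board.png

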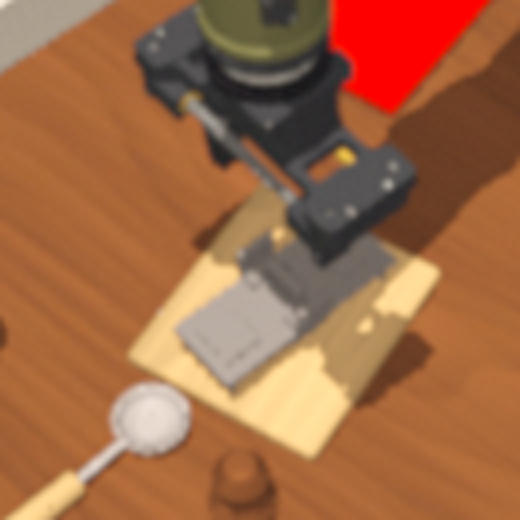

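The cover lies flat and centred on the light board at about (285,310), tabs out. Next I turn a quarter for the rib.

Call:
{"api": "servo_tool", "payload": {
  "translation": [
    [0,0,0],
    [0,0,0],
    [0,0,0],
    [0,0,0],
    [0,0,0],
    [0,0,0],
    [0,0,0],
    [0,0,0],
    [0,0,0],
    [0,0,0]
  ],
  "turn": [
    [0,0,-0.157],
    [0,0,-0.157],
    [0,0,-0.157],
    [0,0,-0.157],
    [0,0,-0.157],
    [0,0,-0.157],
    [0,0,-0.157],
    [0,0,-0.157],
    [0,0,-0.157],
    [0,0,-0.157]
  ],
  "grip": 0.7
}}

```text
clock: 10.92
tool_pos: [0.5943, 0.024, 0.1386]
eef_rot: [0.764, 0.645, -0.001, -0.001]
contact_force: [-0.3, 0.9, -0.4]
opening: 0.702
finger_force: 0.0
```

```bash
python3 goto.py .5955 .0242 .044 1.399; python3 - <<'E'
from fit import *
s=optics.snapshot("scene"); W=world(s).reshape(-1,3)
F=Ro.from_euler("z",-.172).as_matrix(); L=(W-[.5955,.0242,0])@F
for lo,hi in((.022,.046),(.050,.07)):
    k=(L[:,2]>lo)&(L[:,2]<hi)&(abs(L[:,0])<.09)&(abs(L[:,1])<.045); print(k.sum(),np.percentile(L[k,0],[2,50,98]).round(4),np.percentile(L[k,1],[2,50,98]).round(4))
    if lo<.04: print(rect(W[k][:,:2],.15,.06,(.5955,.0242,-.17)))
E
```

```text
clock 10.93 pos [0.5943 0.024  0.1386] q [ 0.08  0.8  -0.35  1.74  0.41  0.68 -0.66] open 0.702 F [-0.27  0.88 -0.38] 0.0
turn now [-0.0023  0.0005  0.0042] shift before turn [0.0004 0.0013 0.0946] after turn [0.0004 0.0011 0.0946]
991 [-0.0734  0.0082  0.0716] [-0.0262  0.0037  0.0341]
(array([ 0.5946,  0.0284, -0.174 ]), np.float64(0.0763))
120 [-0.0159 -0.0007  0.0133] [-0.0296  0.0093  0.0387]
```

Call:
{"api": "servo_tool", "payload": {
  "translation": [
    [0.0004,0.0012,0.02],
    [0,0,0.025],
    [0,0,0.02],
    [0,0,0.015],
    [0,0,0.008],
    [0,0,0.004],
    [0,0,0],
    [0,0,0]
  ],
  "turn": [
    [0,0,0],
    [0,0,0],
    [0,0,0],
    [0,0,0],
    [0,0,0],
    [0,0,0],
    [0,0,0],
    [0,0,0]
  ]
}}

```text
clock: 11.98
tool_pos: [0.597, 0.0243, 0.0483]
eef_rot: [0.766, 0.643, 0.0, 0.0]
contact_force: [-0.1, 0.6, 0.1]
opening: 0.698
finger_force: 0.0
```

Call:
{"api": "servo_tool", "payload": {
  "translation": [
    [0,0,0.003],
    [0,0,0.002],
    [0,0,0],
    [0,0,0],
    [0,0,0],
    [0,0,0],
    [0,0,0],
    [0,0,0],
    [0,0,0],
    [0,0,0]
  ],
  "turn": [
    [0,0,0],
    [0,0,0],
    [0,0,0],
    [0,0,0],
    [0,0,0],
    [0,0,0],
    [0,0,0],
    [0,0,0],
    [0,0,0],
    [0,0,0]
  ],
  "grip": 0,
  "grip_force": 35
}}

```text
clock: 13.22
tool_pos: [0.5964, 0.0243, 0.0428]
eef_rot: [0.766, 0.643, -0.0, -0.0]
contact_force: [-1.5, 0.9, 0.7]
opening: 0.11
finger_force: 35.0
```

Call:
{"api": "servo_tool", "payload": {
  "translation": [
    [0,0,-0.004],
    [0,0,-0.015],
    [0,0,-0.025],
    [0,0,-0.04],
    [0,0,-0.04],
    [0,0,-0.036],
    [0,0,0]
  ],
  "turn": [
    [0,0,0],
    [0,0,0],
    [0,0,0],
    [0,0,0],
    [0,0,0],
    [0,0,0],
    [0,0,0]
  ]
}}

```text
clock: 14.1
tool_pos: [0.5986, 0.0247, 0.2065]
eef_rot: [0.766, 0.643, 0.003, 0.002]
contact_force: [-0.8, -0.2, -1.3]
opening: 0.109
finger_force: 35.0
```

```bash
cat > stand.py <<'E'
import sys; from goto import *
O=np.array([.507,.3045,.0505]); yaw=-.285
c,s,q=np.cos(yaw),np.sin(yaw),np.sqrt(3)/2
bx=np.array([c*q,s*q,.5]); by=np.array([-s,c,0]); bz=np.cross(bx,by); G=np.stack([bx,by,bz],1)
RT=np.stack([by,bx,-bz],1)
if __name__=="__main__":
    p=O+G@np.array(list(map(float,sys.argv[1:4]))); print("goal",p.round(4)); rel(p,RT)
    print("TCP in bed",(G.T@(r.get_state()["tool_pos"]-O)).round(4))
E
python3 stand.py .004 0 .13
```

```text
goal [0.4479 0.3218 0.1651]
clock 14.1 pos [0.5986 0.0247 0.2065] q [ 0.11  0.71 -0.4   1.68  0.36  0.82 -0.62] open 0.109 F [-0.82 -0.18 -1.34] 34.99983100220561
turn now [-0.5162 -0.0318  0.1085] shift before turn [ 0.2666 -0.1999  0.0406] after turn [ 0.2427 -0.2182 -0.0782]
TCP in bed [ 0.2222 -0.2427  0.0518]
```

Call:
{"api": "servo_tool", "payload": {
  "translation": [
    [0.018,-0.014,0],
    [0.032,-0.024,0],
    [0.036,-0.027,0],
    [0.036,-0.027,0],
    [0.036,-0.027,0],
    [0.036,-0.027,0],
    [0.036,-0.027,0],
    [0.027,-0.02,0],
    [0.01,-0.007,0],
    [0,0,0]
  ],
  "turn": [
    [0,0,0],
    [0,0,0],
    [0,0,0],
    [0,0,0],
    [0,0,0],
    [0,0,0],
    [0,0,0],
    [0,0,0],
    [0,0,0],
    [0,0,0]
  ]
}}

```text
clock: 15.35
tool_pos: [0.4453, 0.3213, 0.2023]
eef_rot: [0.765, 0.644, -0.001, 0.0]
contact_force: [0.2, -0.4, -1.4]
opening: 0.112
finger_force: 35.0
```

Call:
{"api": "servo_tool", "payload": {
  "translation": [
    [0,0,0],
    [0,0,0],
    [0,0,0],
    [0,0,0],
    [0,0,0],
    [0,0,0]
  ],
  "turn": [
    [-0.1032,-0.0064,0.0217],
    [-0.1032,-0.0064,0.0217],
    [-0.1032,-0.0064,0.0217],
    [-0.1032,-0.0064,0.0217],
    [-0.1032,-0.0064,0.0217],
    [0,0,0]
  ]
}}

```text
clock: 16.1
tool_pos: [0.4437, 0.3226, 0.2019]
eef_rot: [0.772, 0.583, 0.151, 0.206]
contact_force: [0.0, -0.9, -1.2]
opening: 0.109
finger_force: 35.0
```

```bash
python3 stand.py .004 0 .11
```

```text
goal [0.4575 0.319  0.1478]
clock 16.1 pos [0.4437 0.3226 0.2019] q [-1.25  0.67  0.4   2.12  0.87  0.32 -2.05] open 0.109 F [ 0.05 -0.92 -1.23] 35.000559613108635
turn now [-0.0067  0.0033  0.0084] shift before turn [ 0.0007 -0.0144  0.0541] after turn [ 0.0004 -0.0147  0.054 ]
TCP in bed [ 0.0187 -0.0004  0.164 ]
```

Call:
{"api": "servo_tool", "payload": {
  "translation": [
    [0.0003,-0.007,0.015],
    [0,-0.008,0.025],
    [0,0,0.02],
    [0,0,0.007],
    [0,0,0]
  ],
  "turn": [
    [-0.006,0.003,0.008],
    [0,0,0],
    [0,0,0],
    [0,0,0],
    [0,0,0]
  ]
}}

```text
clock: 16.73
tool_pos: [0.4672, 0.3139, 0.1368]
eef_rot: [0.776, 0.575, 0.155, 0.207]
contact_force: [0.2, -0.2, -1.0]
opening: 0.111
finger_force: 35.0
```

```bash
python3 stand.py .004 0 .095; python3 - <<'E'
from stand import *
from fit import rect
st=r.get_state(); A=Ro.from_quat(st["eef_rot"]).as_matrix(); o=[]
for n in("scene","top"):
    s=optics.snapshot(n); W=world(s); B=((W-O)@G).reshape(-1,3); T=(G.T@(st["tool_pos"]-O))
    zc=T[2]-.0108  # cover origin height
    k=(abs(B[:,2]-zc-.004)<.007)&(abs(B[:,0]-T[0])<.1)&(abs(B[:,1]-T[1])<.045)
    print(n,k.sum(),"T",T.round(4),"plate",rect(B[k][:,:2],.15,.06,(T[0],T[1],0)) if k.sum()>50 else "", "plate z",np.median(B[k,2])-zc)
    for sg in(-1,1):
        k=(abs(B[:,2]-.048)<.006)&(abs(B[:,1]-sg*.043)<.014)&(abs(B[:,0])<.07)
        if k.sum()>10: print("  cheek",sg,k.sum(),np.percentile(B[k,1],[3,50,97]).round(4),np.polyfit(B[k,0],B[k,1],1).round(3))
    im=s["img"][...,::-1]; c=np.array(s["R"])@(O+[0,0,.08])+s["t"]; u,v=(np.array(s["mtx"])[:2]@(c/c[2])).astype(int)
    o.append(cv2.resize(im[v-55:v+45,u-50:u+50],(400,400),interpolation=2))
cv2.imwrite("pics/hover.png",np.hstack(o))
E
```

```text
goal [0.4647 0.3169 0.1348]
clock 16.73 pos [0.4672 0.3139 0.1368] q [-1.3   0.87  0.6   2.15  1.03  0.05 -2.25] open 0.111 F [ 0.16 -0.24 -1.03] 35.00003454275429
turn now [-0.0016  0.0026 -0.0097] shift before turn [ 0.0021 -0.0038  0.0001] after turn [ 0.0022 -0.0038  0.0001]
TCP in bed [ 0.0078 -0.0022  0.0951]
scene 582 T [ 0.0078 -0.0022  0.0951] plate (array([ 0.0087,  0.0001, -0.0121]), np.float64(0.0501)) plate z 0.00516396911906665
  cheek -1 12 [-0.0425 -0.0401 -0.0361] [ 0.164 -0.048]
  cheek 1 120 [0.0417 0.0473 0.0501] [-0.004  0.047]
top 275 T [ 0.0078 -0.0022  0.0951] plate (array([ 0.0093, -0.004 , -0.0059]), np.float64(0.0251)) plate z 0.006743602371833413
  cheek -1 75 [-0.0485 -0.0447 -0.0396] [ 0.001 -0.044]
```

View pics/hover.png

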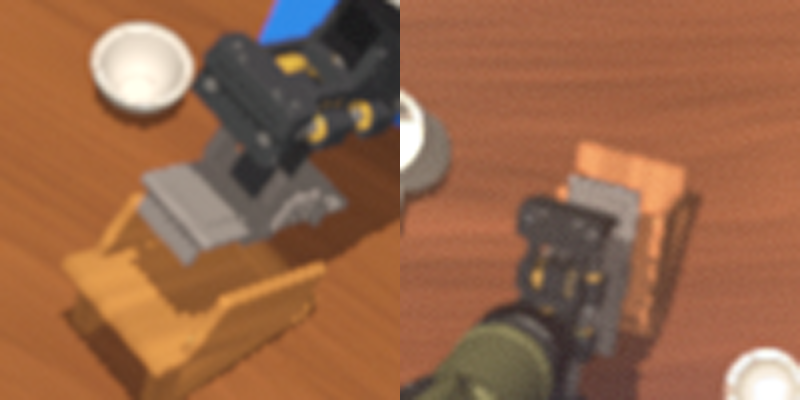

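The left picture shows the cover held over the stand, parallel to the bed and slightly upslope; plate and cheeks agree laterally to 2 to 3 mm. Joint 6 is at 0.05, close to its 0.04 limit, so before descending I'll fit the kinematics.

```bash
cat > kin.py <<'E'
from stand import *
import itertools
from scipy.optimize import least_squares
LO=np.array([-3.01,-.46,-1.47,.13,-1,.04,-2.66]);HI=np.array([3.01,2.08,1.51,2.56,4.14,2.09,2.66])
def fk(q,L,sg):
    q=np.asarray(q)*sg; T=np.eye(3); p=np.zeros(3)
    for i,ax in enumerate("zyzyzyz"):
        if i in(1,3,5,7): p=p+T@[0,0,L[i//2]]
        T=T@Ro.from_euler(ax,q[i]).as_matrix()
    return p+T@[0,0,L[3]],T
q0=np.array([1.20082889,.68986908,-.19453632,1.56623531,.1572923,.90250885,-.21509373]);p0=np.array([.24529966,-.5742335,.23801127]);Q0=[.979681276,.200559051,-2.15592324e-4,-7.85807428e-4]
E
python3 - <<'E'
from kin import *
s=r.get_state(); R0=Ro.from_quat(Q0).as_matrix(); R1=Ro.from_quat(s["eef_rot"]).as_matrix()
best=[]
for sg in itertools.product((-1,1),repeat=7):
    L0=np.ones(4)*.3; T0=fk(q0,L0,sg)[1]; T1=fk(s["q"],L0,sg)[1]
    # constant tool rotation: R0=T0 C
    e=Ro.from_matrix((T0.T@R0)@(T1.T@R1).T).magnitude(); 
    f=lambda L: np.r_[fk(q0,L,sg)[0]-p0,fk(s["q"],L,sg)[0]-s["tool_pos"]]
    o=least_squares(f,[.3,.4,.4,.3]); best.append((e+10*np.abs(o.fun).max(),e,np.abs(o.fun).max(),sg,o.x.round(4),Ro.from_matrix(T0.T@R0).as_rotvec().round(3)))
for b in sorted(best,key=lambda b:b[0])[:3]: print(b)
print(s["q"])
E
```

```text
(np.float64(0.36309701664490857), 9.226391953356293e-09, np.float64(0.036309700741851664), (-1, 1, -1, 1, -1, 1, -1), array([0.4289, 0.565 , 0.3339, 0.4194]), array([-0.   ,  0.   ,  1.571]))
(np.float64(1.5216165428159907), 0.7379192904766371, np.float64(0.07836972523393534), (1, -1, 1, -1, -1, -1, 1), array([-1.3617,  0.2816,  0.2515, -1.641 ]), array([ 0.049,  0.297, -2.169]))
(np.float64(1.7722458702648083), 0.3351037409447612, np.float64(0.1437142129320047), (1, 1, 1, 1, -1, 1, 1), array([ 1.7228, -0.3033, -0.1885,  1.5589]), array([-0.047, -0.301, -2.169]))
[-1.30179235  0.8646899   0.59654332  2.14991225  1.03453746  0.05241023
 -2.25480553]
```

```bash
cat >> kin.py <<'E'
SG=(-1,1,-1,1,-1,1,-1); C=Ro.from_euler("z",np.pi/2).as_matrix()
def fk(q,V,sg=SG):
    "V: 8 x 3 offsets before joint i and tool (flattened)"
    V=np.reshape(V,(8,3)); q=np.asarray(q)*sg; T=np.eye(3); p=np.zeros(3)
    for i,ax in enumerate("zyzyzyz"):
        p=p+T@V[i]; T=T@Ro.from_euler(ax,q[i]).as_matrix()
    return p+T@V[7],T@C
E
python3 - <<'E'
from kin import *
s=r.get_state()
D=[(q0,p0,20),(s["q"],s["tool_pos"],20),
([.6,.63,.01,1.70,0,.81,-1.14],[.4551,-.366,.2384],1),([.46,.79,.01,1.73,-.01,.62,-1.27],[.5153,-.3106,.1385],1),([.46,.82,.01,1.74,-.01,.57,-1.27],[.5185,-.308,.1147],1),
([-.17,.75,.09,1.74,-.1,.66,-1.77],[.5952,.0288,.1611],1),([-.17,.78,.08,1.75,-.1,.61,-1.76],[.5971,.0241,.1426],1),([.08,.8,-.35,1.74,.41,.68,-.66],[.5943,.024,.1386],1),([.11,.71,-.40,1.68,.36,.82,-.62],[.5986,.0247,.2065],1),([-1.25,.67,.4,2.12,.87,.32,-2.05],[.4437,.3226,.2019],1)]
def V(a):
    v=np.zeros((8,3)); v[1]=[a[4],0,a[0]]; v[2]=[0,0,.0]; v[3]=[a[5],0,a[1]]; v[4]=[a[7],0,0]; v[5]=[a[6],0,a[2]]; v[7]=[a[8],0,a[3]]; return v
f=lambda a: np.r_[np.concatenate([(fk(q,V(a))[0]-p)*w for q,p,w in D]),a[4:]*.02]
o=least_squares(f,[.35,.4,.4,.3,0,0,0,0,0]); print(o.x.round(4)); print([(np.linalg.norm(fk(q,V(o.x))[0]-p)*1e3).round(1) for q,p,w in D])
np.save("V.npy",V(o.x))
E
```

```text
[ 0.5213  0.3945  0.4027  0.5809  0.2089 -0.2962 -0.0009 -0.0748 -0.0356]
[np.float64(0.7), np.float64(0.1), np.float64(34.8), np.float64(19.3), np.float64(19.7), np.float64(50.0), np.float64(47.4), np.float64(41.2), np.float64(52.0), np.float64(40.1)]
```

```bash
python3 - <<'E'
from kin import *
s=r.get_state()
D=[(q0,p0,3),(s["q"],s["tool_pos"],3),
([.6,.63,.01,1.70,0,.81,-1.14],[.4551,-.366,.2384],1),([.46,.79,.01,1.73,-.01,.62,-1.27],[.5153,-.3106,.1385],1),([.46,.82,.01,1.74,-.01,.57,-1.27],[.5185,-.308,.1147],1),
([-.17,.75,.09,1.74,-.1,.66,-1.77],[.5952,.0288,.1611],1),([-.17,.78,.08,1.75,-.1,.61,-1.76],[.5971,.0241,.1426],1),([.08,.8,-.35,1.74,.41,.68,-.66],[.5943,.024,.1386],1),([.11,.71,-.40,1.68,.36,.82,-.62],[.5986,.0247,.2065],1),([-1.25,.67,.4,2.12,.87,.32,-2.05],[.4437,.3226,.2019],1)]
def V(a):
    v=np.zeros((8,3)); v[1]=[a[4],0,a[0]]; v[3]=[a[5],a[6],a[1]]; v[5]=[a[7],a[8],a[2]]; v[7]=[a[9],a[10],a[3]]; return v
f=lambda a: np.r_[np.concatenate([(fk(q,V(a))[0]-p)*w for q,p,w in D]),a[4:]*.01]
o=least_squares(f,[.35,.4,.4,.3]+[0]*7); print(o.x.round(4)); print([(np.linalg.norm(fk(q,V(o.x))[0]-p)*1e3).round(1) for q,p,w in D])
np.save("V.npy",V(o.x))
E
```

```text
[ 0.3778  0.5537  0.3624  0.3562  0.0047 -0.0213 -0.0344 -0.0075 -0.0143
  0.0054  0.0015]
[np.float64(0.9), np.float64(0.7), np.float64(3.8), np.float64(3.3), np.float64(3.6), np.float64(3.8), np.float64(6.4), np.float64(5.0), np.float64(4.0), np.float64(4.6)]
```

```bash
cat >> kin.py <<'E'
import os
V=np.load("V.npy") if os.path.exists("V.npy") else None
def solve(p,R,qs,fix=None,w=0.):
    def f(q):
        pp,T=fk(q,V); e=np.r_[(pp-p)*5,Ro.from_matrix(T.T@R).as_rotvec()]
        return np.r_[e,10*(q[fix[0]]-fix[1])] if fix else np.r_[e,w*(q-qs)]
    o=least_squares(f,np.clip(qs,LO+1e-3,HI-1e-3),bounds=(LO,HI)); return o.x,np.abs(o.fun[:6]).max()
E
python3 - <<'E'
from kin import *
qc=r.get_state()["q"]; rng=np.random.default_rng(0)
for nm,h,F in(("final",.031,0),("final flip",.031,1),("hover",.11,0)):
    R=RT@Ro.from_euler("z",np.pi*F).as_matrix(); p=O+G@[.003,0,h]; S=[]
    for q3 in np.arange(-1.4,1.5,.35):
        for t in range(14):
            q,e=solve(p,R,rng.uniform(LO,HI),(2,q3))
            if e<2e-3 and not any(np.abs(q-a).max()<.05 for a in S): S.append(q)
    print(nm); 
    for q in S: print("  ",q.round(2))
# nearest from current along descent
q=qc
for h in np.arange(.095,.030,-.008):
    q,e=solve(O+G@[.004,0,h],RT,q,w=.003); print(round(h,3),q.round(2),round(e,4))
E
```

```text
final
   [-0.19  1.34 -1.4   2.11  1.75  1.75 -2.57]
   [-0.3   1.12 -1.05  2.12  1.7   1.36 -2.65]
final flip
   [-0.21  1.36 -1.4   2.12  1.75  1.76  0.55]
   [-0.32  1.13 -1.05  2.12  1.7   1.38  0.47]
   [-0.49  0.98 -0.7   2.12  1.68  1.04  0.41]
   [-0.69  0.91 -0.35  2.12  1.69  0.76  0.35]
   [-0.9   0.89  0.    2.12  1.73  0.49  0.26]
   [-1.1   0.93  0.35  2.11  1.92  0.22  0.03]
hover
   [-0.25  1.15 -1.4   2.15  1.56  1.67 -2.63]
   [-0.37  0.94 -1.05  2.15  1.52  1.3  -2.64]
   [-0.54  0.81 -0.7   2.15  1.49  0.99 -2.64]
   [-0.75  0.74 -0.35  2.15  1.46  0.74 -2.63]
   [-0.96  0.73  0.    2.15  1.42  0.5  -2.61]
   [-1.18  0.77  0.35  2.15  1.32  0.26 -2.52]
   [-1.4   0.9   0.7   2.12 -0.39  0.09 -0.87]
0.095 [-1.31  0.88  0.61  2.15  1.04  0.04 -2.26] 0.0
0.087 [-1.29  0.88  0.6   2.15  1.35  0.04 -2.56] 0.0002
0.079 [-1.27  0.9   0.59  2.14  1.46  0.04 -2.66] 0.004
0.071 [-1.26  0.91  0.58  2.13  1.46  0.04 -2.66] 0.01
0.063 [-1.25  0.92  0.57  2.12  1.46  0.04 -2.66] 0.0159
0.055 [-1.23  0.93  0.56  2.11  1.46  0.04 -2.66] 0.0215
0.047 [-1.22  0.95  0.56  2.1   1.46  0.04 -2.66] 0.027
0.039 [-1.21  0.96  0.55  2.09  1.46  0.04 -2.66] 0.0323
0.031 [-1.2   0.97  0.54  2.07  1.46  0.04 -2.66] 0.0375
```

```bash
python3 - <<'E'
from kin import *
q=r.get_state()["q"]
def step(h,a,x=.006):
    global q
    q,e=solve(O+G@[x,0,h],RT@Ro.from_euler("z",a).as_matrix(),q,w=.003); print(round(h,3),round(a,2),q.round(2),round(e,4))
for h in(.12,.14,.16): step(h,0)
for a in np.linspace(0,-np.pi,7)[1:]: step(.16,a)
for h in(.14,.12,.10,.08,.06,.045,.031): step(h,-np.pi)
E
python3 stand.py .01 0 .16
```

```text
0.12 0 [-1.29  0.8   0.52  2.15  1.    0.15 -2.22] 0.0
0.14 0 [-1.29  0.74  0.47  2.15  0.97  0.23 -2.18] 0.0
0.16 0 [-1.29  0.69  0.42  2.15  0.93  0.29 -2.15] 0.0
0.16 -0.52 [-1.21  0.67  0.29  2.14  1.04  0.37 -1.74] 0.0
0.16 -1.05 [-1.14  0.65  0.17  2.14  1.12  0.44 -1.29] 0.0
0.16 -1.57 [-1.08  0.65  0.07  2.13  1.17  0.5  -0.82] 0.0
0.16 -2.09 [-1.03  0.64 -0.01  2.14  1.2   0.55 -0.34] 0.0
0.16 -2.62 [-0.98  0.64 -0.09  2.14  1.24  0.6   0.15] 0.0
0.16 -3.14 [-0.94  0.64 -0.15  2.15  1.26  0.63  0.65] 0.0
0.14 -3.14 [-0.93  0.68 -0.14  2.15  1.33  0.61  0.59] 0.0
0.12 -3.14 [-0.91  0.72 -0.12  2.15  1.4   0.59  0.53] 0.0
0.1 -3.14 [-0.9   0.76 -0.11  2.15  1.48  0.58  0.48] 0.0
0.08 -3.14 [-0.88  0.79 -0.11  2.14  1.55  0.57  0.42] 0.0
0.06 -3.14 [-0.86  0.83 -0.11  2.13  1.62  0.57  0.37] 0.0
0.045 -3.14 [-0.84  0.86 -0.11  2.13  1.67  0.57  0.33] 0.0
0.031 -3.14 [-0.83  0.89 -0.11  2.12  1.71  0.57  0.3 ] 0.0
goal [0.4385 0.3246 0.1941]
clock 16.82 pos [0.4665 0.315  0.1374] q [-1.3   0.86  0.6   2.15  1.03  0.05 -2.25] open 0.113 F [-0.72  0.93 -1.39] 34.99996254220605
turn now [-0.0016  0.0005 -0.0093] shift before turn [ 0.0013  0.0027 -0.0638] after turn [ 0.0013  0.0028 -0.0638]
TCP in bed [ 0.0072 -0.0013  0.0962]
```

Excellent: back off, turn the tool by −π, and the descent is well inside the joint ranges.

Call:
{"api": "servo_tool", "payload": {
  "translation": [
    [0,0,-0.015],
    [0,0,-0.03],
    [0,0,-0.03],
    [0,0,0],
    [0,0,0],
    [0,0,0],
    [0,0,0],
    [0,0,0],
    [0,0,0],
    [0,0,0]
  ],
  "turn": [
    [0,0,0],
    [0,0,0],
    [0,0,0],
    [0,0,-0.12],
    [0,0,-0.12],
    [0,0,-0.12],
    [0,0,-0.12],
    [0,0,-0.12],
    [0,0,-0.12],
    [0,0,-0.12]
  ]
}}

```text
clock: 18.08
tool_pos: [0.4297, 0.3262, 0.203]
eef_rot: [0.472, 0.843, 0.058, 0.252]
contact_force: [1.0, 0.4, -1.1]
opening: 0.108
finger_force: 35.0
```

Call:
{"api": "servo_tool", "payload": {
  "translation": [
    [0,0,0],
    [0,0,0],
    [0,0,0],
    [0,0,0],
    [0,0,0],
    [0,0,0],
    [0,0,0],
    [0,0,0],
    [0,0,0],
    [0,0,0]
  ],
  "turn": [
    [0,0,-0.15],
    [0,0,-0.15],
    [0,0,-0.15],
    [0,0,-0.15],
    [0,0,-0.15],
    [0,0,-0.15],
    [0,0,-0.15],
    [0,0,-0.15],
    [0,0,-0.15],
    [0,0,-0.15]
  ]
}}

```text
clock: 19.32
tool_pos: [0.4298, 0.326, 0.2031]
eef_rot: [-0.23, 0.938, -0.13, 0.224]
contact_force: [-0.0, 0.0, -0.2]
opening: 0.111
finger_force: 35.0
```

```bash
sed -i 's/^RT=.*/RT=np.stack([-by,-bx,-bz],1)/' stand.py; python3 stand.py .005 0 .11
```

```text
goal [0.4584 0.3187 0.1483]
clock 19.32 pos [0.4298 0.326  0.2031] q [-0.95  0.62 -0.13  2.13  1.2   0.63 -0.08] open 0.111 F [-0.01  0.   -0.18] 34.999855756759644
turn now [ 6.000e-04 -2.000e-04 -8.047e-01] shift before turn [0.0006 0.0021 0.0623] after turn [-0.0011  0.0019  0.0622]
TCP in bed [ 0.0069 -0.0011  0.1722]
```

Call:
{"api": "servo_tool", "payload": {
  "translation": [
    [0,0,0],
    [0,0,0],
    [0,0,0],
    [0,0,0],
    [0,0,0],
    [0,0,0],
    [-0.001,0.001,0.015],
    [-0.001,0.001,0.025],
    [0,0,0.022],
    [0,0,0]
  ],
  "turn": [
    [0,0,-0.14],
    [0,0,-0.14],
    [0,0,-0.14],
    [0,0,-0.14],
    [0,0,-0.14],
    [0,0,-0.105],
    [0,0,0],
    [0,0,0],
    [0,0,0],
    [0,0,0]
  ]
}}

```text
clock: 20.58
tool_pos: [0.4586, 0.3188, 0.1473]
eef_rot: [-0.577, 0.775, -0.207, 0.154]
contact_force: [-0.2, 1.1, -1.9]
opening: 0.108
finger_force: 35.0
```

```bash
python3 stand.py .005 .001 .095; python3 - <<'E'
from stand import *
from fit import rect
for n in("scene","top"):
    s=optics.snapshot(n); st=r.get_state(); W=world(s); B=((W-O)@G).reshape(-1,3); T=(G.T@(st["tool_pos"]-O)); zc=T[2]-.0108
    k=(abs(B[:,2]-zc-.004)<.007)&(abs(B[:,0]-T[0])<.1)&(abs(B[:,1]-T[1])<.045)
    print(n,k.sum(),"T",T.round(4),"plate",rect(B[k][:,:2],.15,.06,(T[0],T[1],0)), "plate z",np.median(B[k,2])-zc)
E
```

```text
goal [0.4659 0.3176 0.1353]
clock 20.57 pos [0.4586 0.3188 0.1473] q [-0.86  0.74 -0.19  2.13  1.42  0.63  0.53] open 0.108 F [-0.16  1.14 -1.93] 34.99988322146237
turn now [ 0.0005 -0.0026 -0.0044] shift before turn [-0.0009 -0.0003  0.0141] after turn [-0.0009 -0.0002  0.0141]
TCP in bed [4.800e-03 1.000e-04 1.091e-01]
scene 586 T [0.0045 0.0008 0.1099] plate (array([ 0.0056,  0.0031, -0.0239]), np.float64(0.0527)) plate z 0.004169670325729666
top 282 T [0.0043 0.0014 0.1104] plate (array([ 0.0068, -0.0014,  0.0089]), np.float64(0.0143)) plate z 0.0063629775639372915
```

Cover and stand centre agree within 1 mm in both cameras, so I descend.

Call:
{"api": "servo_tool", "payload": {
  "translation": [
    [0,0,0.01],
    [0,0,0.015],
    [0,0,0.015],
    [0,0,0.012],
    [0,0,0.01],
    [0,0,0.005],
    [0,0,0]
  ],
  "turn": [
    [0,0,0],
    [0,0,0],
    [0,0,0],
    [0,0,0],
    [0,0,0],
    [0,0,0],
    [0,0,0]
  ]
}}

```text
clock: 21.55
tool_pos: [0.4899, 0.311, 0.0892]
eef_rot: [-0.578, 0.774, -0.207, 0.155]
contact_force: [-0.2, 1.6, -1.5]
opening: 0.109
finger_force: 35.0
```

```bash
python3 stand.py .004 .001 .032
```

```text
goal [0.4953 0.309  0.0802]
clock 21.55 pos [0.4899 0.311  0.0892] q [-0.81  0.87 -0.17  2.1   1.63  0.61  0.37] open 0.109 F [-0.24  1.65 -1.51] 34.999825693666935
turn now [ 0.0009  0.     -0.0028] shift before turn [ 0.0005 -0.0005  0.0106] after turn [ 0.0005 -0.0005  0.0106]
TCP in bed [0.0035 0.0015 0.0426]
```

Call:
{"api": "servo_tool", "payload": {
  "translation": [
    [0,0,0.003],
    [0,0,0.002],
    [0,0,0.0015],
    [0,0,0.0015],
    [0,0,0]
  ],
  "turn": [
    [0,0,0],
    [0,0,0],
    [0,0,0],
    [0,0,0],
    [0,0,0]
  ]
}}

```text
clock: 22.18
tool_pos: [0.4937, 0.31, 0.0824]
eef_rot: [-0.578, 0.774, -0.207, 0.155]
contact_force: [-0.3, -0.9, -2.1]
opening: 0.11
finger_force: 35.0
```

Call:
{"api": "servo_tool", "payload": {
  "translation": [
    [0,0,0.001],
    [0,0,0.001],
    [0,0,0.001],
    [0,0,0]
  ],
  "turn": [
    [0,0,0],
    [0,0,0],
    [0,0,0],
    [0,0,0]
  ]
}}

```text
clock: 22.68
tool_pos: [0.4952, 0.3096, 0.0798]
eef_rot: [-0.578, 0.774, -0.207, 0.155]
contact_force: [0.3, 0.1, -1.6]
opening: 0.11
finger_force: 35.0
```

Call:
{"api": "servo_tool", "payload": {
  "translation": [
    [0,0,0.001],
    [0,0,0.0005],
    [0,0,0]
  ],
  "turn": [
    [0,0,0],
    [0,0,0],
    [0,0,0]
  ]
}}

```text
clock: 23.05
tool_pos: [0.4952, 0.3096, 0.0797]
eef_rot: [-0.578, 0.774, -0.207, 0.156]
contact_force: [-6.6, -0.7, 10.9]
opening: 0.112
finger_force: 35.0
```

```bash
python3 stand.py 0 .001 .031
```

```text
goal [0.4924 0.3098 0.0773]
clock 23.05 pos [0.4952 0.3096 0.0797] q [-0.8   0.89 -0.17  2.1   1.67  0.61  0.35] open 0.112 F [-6.63 -0.73 10.94] 35.000565676018596
turn now [ 0.0002  0.0012 -0.0025] shift before turn [0.0006 0.0036 0.0006] after turn [0.0006 0.0036 0.0006]
TCP in bed [0.0036 0.0016 0.0316]
```

Firm contact with the bed. I ease off slightly and slide down to the lip.

Call:
{"api": "servo_tool", "payload": {
  "translation": [
    [0,0,-0.001],
    [0,0.001,0],
    [0,0.001,0],
    [0,0.001,0],
    [0,0,0]
  ],
  "turn": [
    [0,0,0],
    [0,0,0],
    [0,0,0],
    [0,0,0],
    [0,0,0]
  ]
}}

```text
clock: 23.68
tool_pos: [0.4943, 0.3102, 0.0791]
eef_rot: [-0.577, 0.774, -0.208, 0.157]
contact_force: [-0.9, -0.5, 6.9]
opening: 0.109
finger_force: 35.0
```

```bash
python3 stand.py 0 .001 .031; python3 -c "
from stand import *
print('F in bed',G.T@r.get_state()['contact_force'])"
```

```text
goal [0.4924 0.3098 0.0773]
clock 23.68 pos [0.4943 0.3102 0.0791] q [-0.8   0.89 -0.17  2.1   1.67  0.62  0.34] open 0.109 F [-0.94 -0.46  6.94] 35.00479250214994
turn now [-0.0027  0.0009 -0.004 ] shift before turn [0.0009 0.0023 0.0007] after turn [0.0009 0.0023 0.0007]
TCP in bed [0.0023 0.0019 0.0317]
F in bed [ 2.79635185 -0.70215195  6.39785351]
```

Call:
{"api": "servo_tool", "payload": {
  "translation": [
    [0,0.001,0],
    [0,0.001,0],
    [0,0.001,0],
    [0,0,0]
  ],
  "turn": [
    [0,0,0],
    [0,0,0],
    [0,0,0],
    [0,0,0]
  ]
}}

```text
clock: 24.18
tool_pos: [0.4918, 0.3113, 0.0775]
eef_rot: [-0.578, 0.774, -0.207, 0.157]
contact_force: [-1.6, -0.0, 6.9]
opening: 0.109
finger_force: 35.0
```

```bash
python3 stand.py 0 .001 .031; python3 -c "
from stand import *
print('F in bed',G.T@r.get_state()['contact_force'])"
```

```text
goal [0.4924 0.3098 0.0773]
clock 24.18 pos [0.4918 0.3113 0.0775] q [-0.81  0.89 -0.17  2.1   1.67  0.62  0.33] open 0.109 F [-1.59 -0.03  6.87] 35.00378244090825
turn now [-0.0025  0.0013 -0.0039] shift before turn [ 0.0012 -0.0008  0.0007] after turn [ 0.0012 -0.0008  0.0007]
TCP in bed [-0.0008  0.0022  0.0317]
F in bed [ 2.12484505 -0.47888397  6.70852131]
```

Call:
{"api": "servo_tool", "payload": {
  "translation": [
    [0,0.001,0],
    [0,0.001,0],
    [0,0.001,0],
    [0,0,0]
  ],
  "turn": [
    [0,0,0],
    [0,0,0],
    [0,0,0],
    [0,0,0]
  ]
}}

```text
clock: 24.68
tool_pos: [0.4903, 0.3117, 0.0766]
eef_rot: [-0.577, 0.774, -0.208, 0.157]
contact_force: [-0.1, 0.3, 8.3]
opening: 0.112
finger_force: 35.0
```

```bash
python3 stand.py 0 .001 .031; python3 -c "
from stand import *
print('F in bed',G.T@r.get_state()['contact_force'])"
```

```text
goal [0.4924 0.3098 0.0773]
clock 24.68 pos [0.4903 0.3117 0.0766] q [-0.81  0.89 -0.17  2.11  1.68  0.62  0.32] open 0.112 F [-0.11  0.31  8.29] 35.01873183064163
turn now [-0.0047  0.0012 -0.0047] shift before turn [ 0.0012 -0.0026  0.0007] after turn [ 0.0012 -0.0026  0.0007]
TCP in bed [-0.0026  0.0022  0.0317]
F in bed [3.97095877 0.2690865  7.27425026]
```

The push along the slope is rising, so the lip is reached. Release and retreat along the normal.

Call:
{"api": "servo_tool", "payload": {
  "translation": [
    [0,-0.001,-0.0005],
    [0,0,0],
    [0,0,0],
    [0,0,0],
    [0,0,0],
    [0,0,0]
  ],
  "turn": [
    [0,0,0],
    [0,0,0],
    [0,0,0],
    [0,0,0],
    [0,0,0],
    [0,0,0]
  ],
  "grip": 0.6
}}

```text
clock: 25.42
tool_pos: [0.4885, 0.3116, 0.0758]
eef_rot: [-0.578, 0.774, -0.207, 0.155]
contact_force: [-0.3, -0.0, 0.9]
opening: 0.6
finger_force: 0.0
```

Call:
{"api": "servo_tool", "payload": {
  "translation": [
    [0,0,-0.01],
    [0,0,-0.02],
    [0,0,-0.03],
    [0,0,-0.04],
    [0,0,-0.04],
    [0,0,-0.03],
    [0,0,0],
    [0,0,0]
  ],
  "turn": [
    [0,0,0],
    [0,0,0],
    [0,0,0],
    [0,0,0],
    [0,0,0],
    [0,0,0],
    [0,0,0],
    [0,0,0]
  ]
}}

```text
clock: 26.42
tool_pos: [0.4072, 0.3348, 0.2229]
eef_rot: [-0.578, 0.774, -0.207, 0.155]
contact_force: [-1.1, 1.1, -1.0]
opening: 0.594
finger_force: 0.0
```

```bash
python3 - <<'E'
from stand import *
from fit import rect
o=[]
for n in("scene","top"):
    s=optics.snapshot(n); W=world(s); B=((W-O)@G).reshape(-1,3)
    k=(abs(B[:,2]-.0255)<.006)&(abs(B[:,0])<.09)&(abs(B[:,1])<.035)
    print(n,k.sum(),rect(B[k][:,:2],.15,.06,(0,0,0)),np.median(B[k,2]),"plane",np.polyfit(B[k,0],B[k,2],1).round(3),np.polyfit(B[k,1],B[k,2],1).round(3))
    im=s["img"][...,::-1]; c=np.array(s["R"])@(O+[0,0,.03])+s["t"]; u,v=(np.array(s["mtx"])[:2]@(c/c[2])).astype(int)
    o.append(cv2.resize(im[v-45:v+45,u-45:u+45],(400,400),interpolation=2))
cv2.imwrite("pics/end.png",np.hstack(o)); print(r.get_state()["clock"],r.get_state()["contact_force"],r.get_state()["tool_pos"])
E
```

```text
scene 616 (array([-0.0028,  0.0013,  0.0379]), np.float64(0.0746)) 0.0267195452518535 plane [-0.013  0.027] [0.026 0.027]
top 538 (array([-0.0015,  0.0012, -0.0051]), np.float64(0.0145)) 0.02725732843657775 plane [0.002 0.027] [-0.004  0.027]
26.525 [-0.1507199   1.49868809  0.51824901] [0.40730244 0.33446511 0.22225558]
```

View pics/end.png

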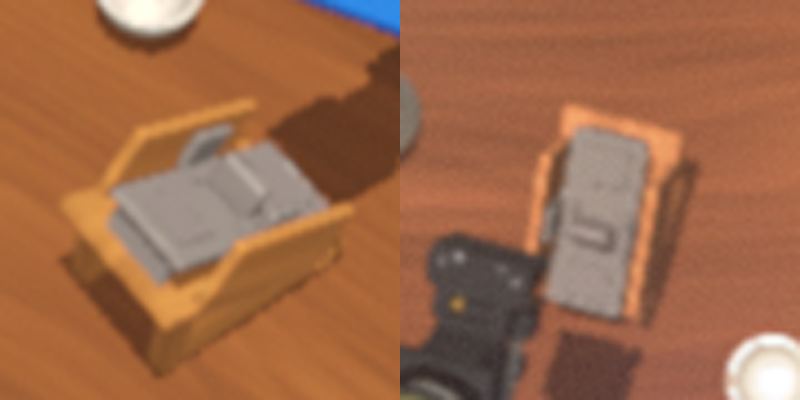

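The cover lies on the bed between the cheeks, at (220,205) on the left and (600,220) on the right. It is parallel to the bed, about −2 mm along the slope and 1 mm off the middle line, and the gripper is clear.

```bash
python3 -c "
from plant import r
print(r.finish_job())"
```

```text
the job is handed in; nothing more can be done
None
```

The job is handed in at about 26.5 s of the 66 s; no verdict came back. The cover came off the box, was laid on the light-wood board, picked up again by the rib, and now lies let go in the drying stand. By the last camera check it is flat on the bed, about 2 mm down the slope from nominal and 1 mm off the middle line.

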